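# Fetch the spacer out of the rack foot with sprung tongs

## Robot

A 7-joint arm with a two-finger parallel gripper is mounted at the origin on the work surface. World frame = base frame: x ahead of the robot, y to its left, z up, the work surface at z = 0. Lengths are in m, angles in rad, forces in N, time in s.
With the tool pointing down it reaches from about 0.4 to 0.925 m from the base axis. Payload 5.6 kg.
Tool frame: the origin (TCP) lies on the centre line of the jaws, within the pads' length; the fingertips stand 11 mm ahead of it and the grasp point (between the pads) lies 8 mm behind it; z points along the fingers, y is the direction in which the jaws open and shut (so a half turn about z gives the same grasp; the last joint's range is limited). The gripper opens to 85 mm and grips with 20 to 120 N. Pads are 22 mm wide; open, the fingers measure 114 mm over their backs; the gripper's body (76 mm by 85 mm) begins 54 mm behind the grasp point. The pads swing forward as they close: fully open they stand 13 mm farther back than shut.
Start: joints at [-1.191, 0.468, -0.012, 1.603, 0.006, 1.071, -0.056], TCP at [0.267, 0.593, 0.242] pointing down, gripper open.
Joint ranges: [-2.53, 2.53], [-0.31, 2.02], [-1.57, 1.55], [0.28, 2.44], [-1.29, 4.43], [0.15, 1.84], [-2.92, 2.92]. Speed limits (rad/s): [2.57, 2.57, 3.14, 3.14, 3.14, 3.14, 3.14].

## Interface

Orientations are given as a 3x3 rotation matrix whose columns are the frame's x, y, z axes.
In Python, from rig import arm, capture, nets gives the robot as it stands.
- The arm moves only by the tool drive_tool, never from a script. Its argument "series" is a list of rows, each an object with "offset": the shift along the tool's x, y, z in mm, a list of three; "twist": the turn about the tool's z in degrees. In form: [{"offset": [dx, dy, dz], "twist": twist}, ...]. A call has exactly 5 rows; each row shifts and turns the commanded pose from where the row before left it, along the tool's axes as they then stand; what a row does not reach is not made up. A row lasts 1/8 s, in which the tool goes at most 62.5 mm and 10.7 degrees, less where a joint would pass 70% of its speed; a pose out of reach is approached as far as the arm can. A call with a gripper value outside its range is refused whole. "grip" is the finger opening in mm, from 0 to 85.4, set as the call begins (left out, the last holds). The fingers move at their own pace and stop on an object; "squeeze" is the grip in N (left out, the last holds). Time passes only in rows, so rows that do not move let the fingers close, or fill a call up. It gives the time, the measured TCP pose, the force and the opening at its end, in the units of the state.
- arm.read_state(): the state, without advancing time (a new reading comes with each control period).
- capture(name): name is "scene" or "top" or "wrist"; returns a dict with "image" (420x560x3 uint8, red, green, blue), "K" (3x3 intrinsics, pixels), "dist" ([k1, k2, p1, p2, k3] as OpenCV has them; the pictures are not rectified), "view" (4x4, takes a point from world to camera coordinates). Camera axes: x right, y down, z forward; pixel columns grow to the right and rows downward; lengths in m; the calibration is good to about 2 mm. A picture is of the moment at which its call begins. There is no depth.
- arm.finish_job(): hands the job in, once; it reports no verdict.
Trained networks look in the newest picture that a camera, given by its name, has taken for a name from the list of things; names that differ only in an ending like _2 or _b are one class to them, and where a whole thing is asked for, a point or a joint stands for the part that bears it (a point fixed in the world has none). Each returns a list of dicts, best first, with "p" (0 to 1); they miss things now and then, are a little off and sometimes report something else, mostly with a low value. They report only what shows in the picture. A call takes as long as a camera call.
- nets.spot_in(camera, name): "rect" ([left, top, width, height] as shares, 0 to 1, of the picture: columns of its width, rows of its height, round what is visible of it).
- nets.silhouettes(camera, name): "region" (420x560 bool, what is visible of it) and "rect" ([left, top, width, height] as shares, 0 to 1, of the picture: columns of its width, rows of its height, round what is visible of it).
- nets.place_of(camera, name): "position" ([column, row] as shares, 0 to 1, of the picture: columns of its width, rows of its height: a listed point, or the origin of a listed thing).
The state is a dict: "clock": time; "joints": joint angles; "joint_vel": joint speeds; "joint_torque": joint torques, N m; "eef_pos": TCP position; "tool_rot": TCP orientation; "force": force on the tool from outside, world axes, zero at the start; "moment": the same for the moment, N m; "finger_gap": finger opening in m.
Only numpy, scipy, OpenCV 4.12 (cv2) and the standard library are available. Lean on these libraries where they do the work, as an engineer would, in place of code of your own. Each camera call takes 0.05 s, during which the arm holds its last target.

## Task

A small spacer lies at the bottom of the deep, narrow post socket of the storage-rack foot. Take the sprung tongs from their stand, reach into the socket until both tips stand lightly on its floor around the spacer, squeeze the tongs shut on it without bearing hard on the socket or crushing the spacer, and set it down (do not drop it) lying flat in the parts tray. Then put the tongs back upright in their stand; use only the tongs on the spacer and leave the goods nearby alone.

Things in the scene. Friction and masses are not known exactly. Their poses are not given: they have to be found in the camera images.
- tongs_grip (a point): sprung steel tongs, 150 mm long, 90 g, standing tips down in the stand. The point is on their middle line, 108 mm above the tips, 42 mm below the top: the height to pinch them from above. Two flat arms, 4 mm thick, stand side by side along y (z up), 20 mm wide from 85 to 133 mm above the tips, 16 mm below. Open: 42 mm over their outsides, 34 mm apart inside.
- spacer_mid (a point): steel spacer, a disc 22 mm across, 7 mm high, lying flat; the point is its centre, half-way up, z its axis. The lower 3.5 mm of its edge is straight, above that it is bevelled to 14 mm across, so tongs slip off unless their tips reach down to the floor beside it. About 20 g; takes up to 60 N of squeeze.
- socket: foot of a storage rack, fixed: grey plate 86 x 112 mm with an upright rectangular tube, open on top. Origin under the centre. The tube inside is 26 mm along x, 52 mm along y, walls 6 mm; its floor is 8 mm, its rim 72 mm above the origin. The spacer lies on the floor, up to 3 mm off centre along y. It takes at most 20 N from the tongs.
- stand: grey plastic tongs stand, fixed: plate 90 x 100 mm with an open-topped upright box, origin under the centre; inside 22 mm along x and 50 mm along y, walls 4 mm, floor 6 mm and rim 56 mm above the origin. The tongs stand in it on their tips, arms side by side along its y.
- tray: shallow square aluminium parts tray, fixed, 110 x 110 mm, walls 4 mm, rim 22 mm high, inner floor 4 mm above its origin, which is under its centre.
- tongs: the same tongs: origin midway between the tips of the open tongs, at their lower ends. The +y arm is fixed to the bow; the -y arm slides in along y by up to 16 mm, staying parallel: tip gap = pinch width less 8 mm. The spring pushes the arms apart with 11 N when open, plus 0.2 N per mm: pinched 2 mm in they are held firmly, still open. Let go, they spring open.
- spacer: the same spacer: origin at the centre of its underside.
- tin: bystander: food tin 74 mm across, 100 mm tall, origin under its centre.
- carton: bystander: small cardboard carton 60 x 140 x 90 mm, origin under its centre.
- tape: bystander: roll of clear packing tape lying flat, 90 mm across, 48 mm high, origin under its centre.

How it is judged:
On the way, in this order (a step that is already met when the one before it is completed fails the run):
1. both tips stand lightly on the socket's floor, either side of the spacer (contact force between tongs and socket above 0.5 N and z of tongs in the frame of socket below 0.0105 m and horizontal distance between tongs and spacer below 0.009 m and angle between tongs's own z axis and vertical below 0.1 rad), for 0.2 s.
2. the spacer is lifted out of the socket in the tongs (z of spacer in the frame of socket above 0.075 m and contact force between tongs and spacer above 0.1 N), for 0.2 s.
3. the spacer is set down on the tray's floor while still between the tongs (z of spacer in the frame of tray below 0.009 m and horizontal distance between spacer and tray below 0.06 m and horizontal distance between tongs and spacer below 0.015 m and linear speed of spacer below 0.06 m/s), for 0.1 s.
At the end, for the whole second after the job is handed in: the spacer lies flat (within 0.15 rad, bevel up) on the tray's floor, at rest, and the tongs stand at rest in their stand: tips within 12 mm of its centre and 6 mm of its floor, upright within 0.2 rad (x of spacer in the frame of tray between -0.05 and 0.05 m and y of spacer in the frame of tray between -0.05 and 0.05 m and z of spacer in the frame of tray below 0.007 m and angle between spacer's own z axis and vertical below 0.15 rad and linear speed of each of spacer, tongs below 0.02 m/s and horizontal distance between tongs and stand below 0.012 m and z of tongs in the frame of stand below 0.012 m and angle between tongs's own z axis and vertical below 0.2 rad); the robot touches nothing.
It fails at once if the tongs bear on the socket with more than 20 N (contact force between tongs and socket above 20 N).
It fails at once if the spacer is squeezed with more than 60 N (contact force between tongs and spacer above 60 N).
It fails at once if the fingers or arm touch the spacer (contact force between any of the fingers, the arm and spacer above 0.5 N).
It fails at once if the spacer is dropped or thrown (linear speed of spacer above 0.7 m/s).
It fails at once if a bystander is moved by more than 15 mm (distance of any of tin, carton, tape from where it was at the start of the episode above 0.015 m).
It also fails if it takes over 72 s, if anything falls off the work surface, if the arm or the gripper's body presses on something with over 40 N, if the wrist force passes 120 N, or if a joint passes its speed limit or range.

## Working session

There is one attempt and no reset: what is moved stays moved. The work goes in short steps, Python scripts to look and compute and a tool call to move; the robot and the scene stay as the last step left them, time stands still between calls to the robot, and variables do not carry over. Pictures are saved under pics/ and viewed, and the job is handed in when it is done.

Besides the shell and the picture viewer there is one more tool, called after ">>>" as a command line: name --argument value ..., lists and objects as JSON in quotes. drive_tool: Moves the arm, as the interface text tells. Its arguments: {"type":"object","properties":{"series":{"type":"array"},"grip":{"type":"number"},"squeeze":{"type":"number"}},"required":["series"]}

```bash
ls; mkdir -p pics
python3 - <<'E'
from rig import arm,capture,nets
import cv2,numpy as np
s=arm.read_state()
for k in s: print(k,np.round(s[k],3).tolist())
for c in ["scene","top","wrist"]:
    r=capture(c); cv2.imwrite(f"pics/{c}0.png",r["image"][:,:,::-1])
    print(c,r["K"],r["dist"],np.round(r["view"],4).tolist())
    for n in ["tongs_grip","spacer_mid","socket","stand","tray","tongs","spacer","tin","carton","tape"]:
        print(n,[(np.round(np.array(d["position"])*[560,420],1).tolist(),round(d["p"],2)) for d in nets.place_of(c,n)[:2]])
E
```

```text
pics
clock 0.0
joints [-1.191, 0.468, -0.012, 1.604, 0.006, 1.071, -0.056]
joint_vel [0.002, -0.0, -0.0, -0.002, -0.0, -0.001, 0.0]
joint_torque [0.0, -53.24, 0.021, -25.13, 0.011, 0.008, -0.0]
eef_pos [0.267, 0.592, 0.241]
tool_rot [[-0.912, 0.41, -0.001], [0.41, 0.912, -0.002], [-0.0, -0.002, -1.0]]
force [0.383, 0.608, 0.026]
moment [0.032, 0.006, 0.031]
finger_gap 0.085
scene [[473.47375003   0.         275.71875215]
 [  0.         473.47375003 207.81733993]
 [  0.           0.           1.        ]] [-0.03967055  0.          0.          0.          0.        ] [[0.1453, 0.9894, 0.0029, -0.0929], [0.8304, -0.1203, -0.544, -0.4626], [-0.5379, 0.0815, -0.8391, 1.5231], [0.0, 0.0, 0.0, 1.0]]
tongs_grip [([350.8, 176.4], 0.79)]
spacer_mid []
socket [([288.7, 199.1], 0.8)]
stand [([343.0, 200.9], 0.77)]
tray [([185.5, 209.5], 0.77)]
tongs [([345.1, 200.9], 0.93)]
spacer []
tin [([378.2, 248.7], 0.72), ([343.9, 198.3], 0.48)]
carton [([189.3, 289.2], 0.96)]
tape [([274.0, 279.7], 0.89)]
top [[387.7854543    0.         274.40894897]
 [  0.         387.7854543  209.38603385]
 [  0.      
[... 258 characters left out ...]
spacer_mid [([256.7, 245.6], 0.56)]
socket [([253.9, 248.7], 0.98)]
stand []
tray [([391.0, 252.7], 0.8), ([253.7, 246.9], 0.16)]
tongs [([180.8, 232.8], 0.7)]
spacer [([256.5, 245.4], 0.45)]
tin [([154.6, 155.5], 0.93)]
carton [([390.1, 139.8], 0.6)]
tape [([286.6, 139.0], 0.72)]
wrist [[361.27738631   0.         280.42548188]
 [  0.         361.27738631 210.28985696]
 [  0.           0.           1.        ]] [-0.08878222  0.          0.          0.          0.        ] [[0.41, 0.9121, 0.0008, -0.6503], [0.8783, -0.395, 0.2694, -0.0362], [0.246, -0.1098, -0.963, 0.3784], [0.0, 0.0, 0.0, 1.0]]
tongs_grip []
spacer_mid []
socket []
stand []
tray []
tongs []
spacer []
tin []
carton []
tape []
```

View pics/scene0.png

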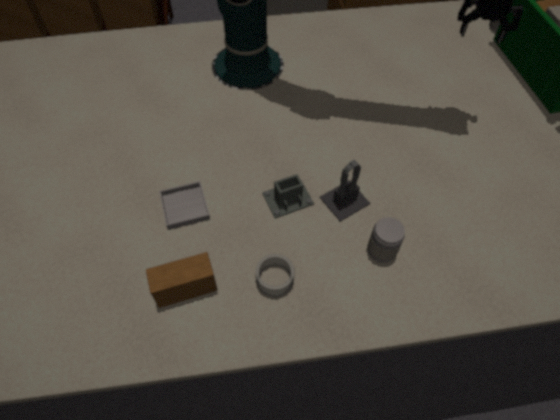

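View pics/top0.png

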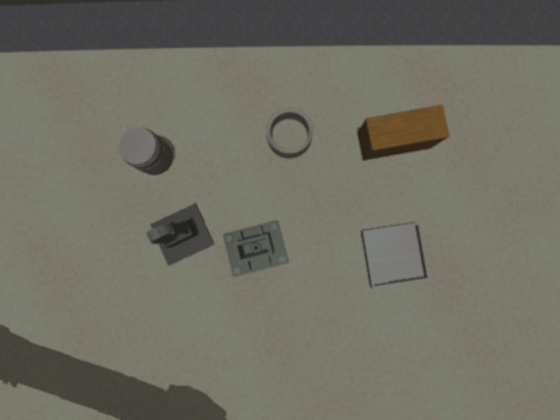

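```bash
cat > h.py <<'E'
import numpy as np,cv2
def ray(r,px):
    u=cv2.undistortPoints(np.array([[px]],float),r["K"],r["dist"])[0,0]
    V=np.array(r["view"]);R=V[:3,:3];t=V[:3,3]
    return -R.T@t, R.T@np.array([u[0],u[1],1.])
def atz(r,px,z):
    c,d=ray(r,px); return c+d*(z-c[2])/d[2]
def proj(r,P):
    V=np.array(r["view"]);rv=cv2.Rodrigues(V[:3,:3])[0]
    return cv2.projectPoints(np.array(P,float).reshape(-1,3),rv,V[:3,3],r["K"],r["dist"])[0][:,0]
E
python3 - <<'E'
from rig import arm,capture,nets
from h import *
S=capture("scene");T=capture("top")
def p(n,r,px,z): print(n,np.round(atz(r,px,z),4))
p("tg",S,[350.8,176.4],.114);p("tg",T,[163,236.6],.114)
p("sock",S,[288.7,199.1],0);p("sock",T,[253.9,248.7],0)
p("stand",S,[343,200.9],0)
p("tongs",S,[345.1,200.9],.006);p("tongs",T,[180.8,232.8],.006)
p("tray",S,[185.5,209.5],0);p("tray",T,[391,252.7],0)
p("spacer",T,[256.5,245.4],.008)
E
```

```text
tg [0.5687 0.1925 0.114 ]
tg [0.5548 0.1965 0.114 ]
sock [0.5368 0.0494 0.    ]
sock [0.5327 0.0513 0.    ]
stand [0.5627 0.1889 0.    ]
tongs [0.5673 0.1927 0.006 ]
tongs [0.5637 0.1954 0.006 ]
tray [ 0.5306 -0.2193  0.    ]
tray [ 0.5252 -0.2167  0.    ]
spacer [0.5393 0.0456 0.008 ]
```

Run:
```python
from rig import arm,capture,nets
from h import *
W=capture("wrist");s=arm.read_state()
V=np.array(W["view"]);R=np.array(s["tool_rot"]);c=-V[:3,:3].T@V[:3,3]
print("cam in tool",R.T@(c-s["eef_pos"]),"axes in tool\n",np.round(R.T@V[:3,:3].T,3))
import cv2
T=capture("top")["image"][:,:,::-1]
a=cv2.resize(T[190:290,135:295],None,fx=5,fy=5,interpolation=cv2.INTER_CUBIC)
cv2.imwrite("pics/topz.png",cv2.convertScaleAbs(a,alpha=1.8))
# target
tgt=np.array([.566,.194]); th=np.deg2rad(17)
print("delta tool", R.T@(np.r_[tgt,.30]-s["eef_pos"])*1000)
```

```text
cam in tool [ 6.73040742e-02  1.28243150e-06 -1.32362949e-01] axes in tool
 [[ 0.    -0.963 -0.269]
 [ 1.     0.     0.001]
 [-0.001 -0.269  0.963]]
delta tool [-436.54316728 -240.81101678  -57.6902963 ]
```

View pics/topz.png

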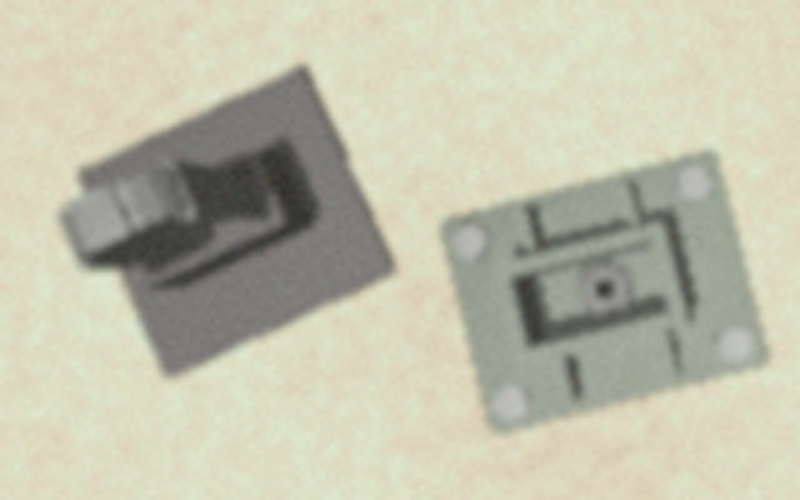

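```bash
cat >> h.py <<'E'
from scipy.optimize import least_squares
def fit(r,pts,dims,z,x0):
    a,b=dims[0]/2,dims[1]/2
    L=np.array([[a,-b],[a,b],[-a,b],[-a,-b]])
    def f(q):
        c,s=np.cos(q[2]),np.sin(q[2])
        P=L@np.array([[c,s],[-s,c]])+q[:2]
        return (proj(r,np.c_[P,np.full(4,z)])-pts).ravel()
    o=least_squares(f,x0,x_scale=[.01,.01,.1]); return o.x,np.abs(o.fun).max()
E
python3 - <<'E'
from rig import capture
from h import *
T=capture("top")
o=np.array([135,190])
# order: (+x,-y),( +x,+y),(-x,+y),(-x,-y); image up=+x, left=+y
st=np.array([[305,65],[80,170],[170,378],[393,268]])/5-.4+o
so=np.array([[712,150],[443,220],[497,433],[768,362]])/5-.4+o
for z in (.004,.006,.008):
  print(z,fit(T,st,(.09,.1),z,[.56,.19,.4]),fit(T,so,(.086,.112),z,[.53,.05,.25]))
print(atz(T,np.array([604,288])/5-.4+o,.008+.0035))
E
```

```text
0.004 (array([0.56229561, 0.19362734, 0.43957821]), np.float64(0.9936378666439509)) (array([0.53465747, 0.04777292, 0.25700924]), np.float64(0.7209275500954959))
0.006 (array([0.5622566 , 0.1930958 , 0.43957253]), np.float64(1.0781873359605356)) (array([0.53469098, 0.04762422, 0.25700539]), np.float64(0.7805781424922316))
0.008 (array([0.5622176 , 0.19256427, 0.43956682]), np.float64(1.1631819044360725)) (array([0.5347245 , 0.04747553, 0.25700151]), np.float64(0.8428414778887827))
[0.53585317 0.04750663 0.0115    ]
```

>>> drive_tool --series '[{"offset":[-52,-30,-12],"twist":0},{"offset":[-52,-30,-12],"twist":0},{"offset":[-52,-30,-12],"twist":0},{"offset":[-52,-30,-12],"twist":0},{"offset":[-52,-30,-10],"twist":0}]'

```text
clock: 2.52
eef_pos: [0.4433, 0.3477, 0.3011]
tool_rot: [[-0.912, 0.41, 0.001], [0.41, 0.912, 0.001], [-0.0, 0.001, -1.0]]
force: [0.7, 0.8, -0.6]
finger_gap: 0.0854
```

>>> drive_tool --series '[{"offset":[-52,-30,0],"twist":0},{"offset":[-52,-30,0],"twist":0},{"offset":[-52,-30,0],"twist":0},{"offset":[0,0,0],"twist":-10},{"offset":[0,0,0],"twist":-10}]'

```text
clock: 3.15
eef_pos: [0.5481, 0.2022, 0.3003]
tool_rot: [[-0.998, 0.07, 0.0], [0.07, 0.998, 0.0], [-0.0, 0.0, -1.0]]
force: [-0.1, 0.7, -0.3]
finger_gap: 0.0852
```

>>> drive_tool --series '[{"offset":[0,0,0],"twist":-10},{"offset":[0,0,0],"twist":-10},{"offset":[0,0,0],"twist":-9},{"offset":[0,0,0],"twist":0},{"offset":[0,0,0],"twist":0}]'

```text
clock: 3.78
eef_pos: [0.5476, 0.2031, 0.3003]
tool_rot: [[-0.909, -0.417, 0.0], [-0.417, 0.909, -0.0], [-0.0, -0.0, -1.0]]
force: [0.0, 0.1, -1.4]
finger_gap: 0.0855
```

Run:
```python
from rig import arm,capture,nets
from h import *
s=arm.read_state()
for k in ["clock","eef_pos","tool_rot","force"]: print(k,np.round(s[k],4).tolist())
W=capture("wrist");im=W["image"][:,:,::-1].copy()
np.savez("w1.npz",**{k:np.array(W[k]) for k in W})
for n in ["tongs_grip","stand","socket","tongs","spacer","spacer_mid"]:
    d=nets.place_of("wrist",n)[:1]
    for e in d:
        q=np.array(e["position"])*[560,420];z=dict(tongs_grip=.114,tongs=.006,spacer=.008,spacer_mid=.0115).get(n,0)
        print(n,e["p"],q,atz(W,q,z))
# overlay predicted
for (x,y,t,dx,dy,z) in [(.5622,.193,.4396,.09,.1,.006),(.5622,.193,.4396,.022,.05,.056),(.5347,.0476,.257,.086,.112,.006),(.5347,.0476,.257,.026,.052,.072)]:
    L=np.array([[1,-1],[1,1],[-1,1],[-1,-1]])*[dx/2,dy/2];c,sn=np.cos(t),np.sin(t)
    P=L@np.array([[c,sn],[-sn,c]])+[x,y]
    cv2.polylines(im,[np.int32(proj(W,np.c_[P,np.full(4,z)]).round())],True,(0,0,255),1)
cv2.imwrite("pics/w1.png",cv2.convertScaleAbs(cv2.resize(im,None,fx=1.4,fy=1.4),alpha=1.6))
```

```text
clock 3.775
eef_pos [0.5476, 0.2031, 0.3003]
tool_rot [[-0.9091, -0.4165, 0.0001], [-0.4165, 0.9091, -0.0], [-0.0001, -0.0001, -1.0]]
force [0.0128, 0.1149, -1.3746]
stand 0.92 [268.408 176.988] [0.56456399 0.19429773 0.        ]
socket 0.64 [164.528 103.194] [0.5350128  0.04797198 0.        ]
spacer 0.75 [163.576 105.588] [0.53706902 0.05023467 0.008     ]
spacer_mid 0.58 [160.72   99.498] [0.53165529 0.04585005 0.0115    ]
```

View pics/w1.png

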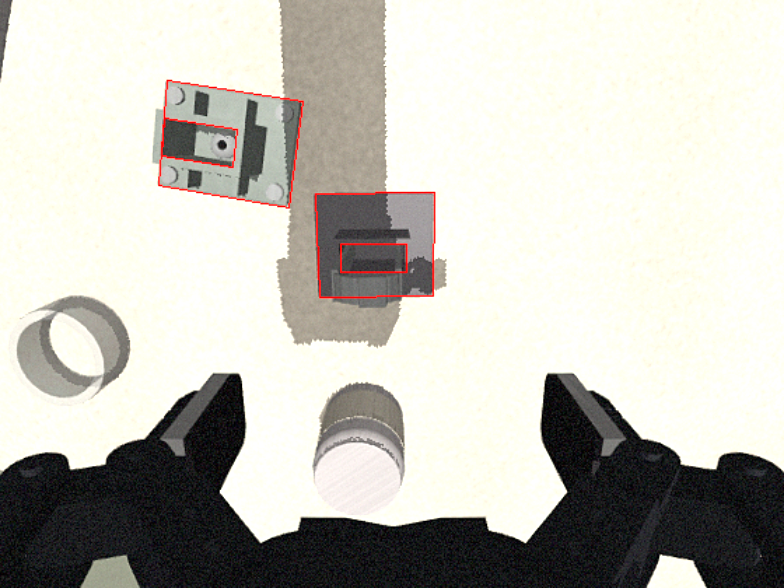

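Run:
```python
from h import *
W=dict(np.load("w1.npz"));im=W["image"][:,:,::-1].copy()
def rect(x,y,t,dx,dy,z):
    L=np.array([[1,-1],[1,1],[-1,1],[-1,-1]])*[dx/2,dy/2];c,sn=np.cos(t),np.sin(t)
    P=L@np.array([[c,sn],[-sn,c]])+[x,y]
    return proj(W,np.c_[P,np.full(4,z)])
a=cv2.resize(im[125:230,210:330],None,fx=5,fy=5,interpolation=cv2.INTER_CUBIC)
a=cv2.convertScaleAbs(a,alpha=2.2)
for r in [(.5622,.193,.4396,.09,.1,.006),(.5622,.193,.4396,.022,.05,.056),(.5622,.193,.4396,.020,.042,.156)]:
    q=(rect(*r)-[210,125]+.5)*5
    cv2.polylines(a,[np.int32(q.round())],True,(0,0,255),1)
cv2.imwrite("pics/w1z.png",a)
```

```text
(no output)
```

View pics/w1z.png

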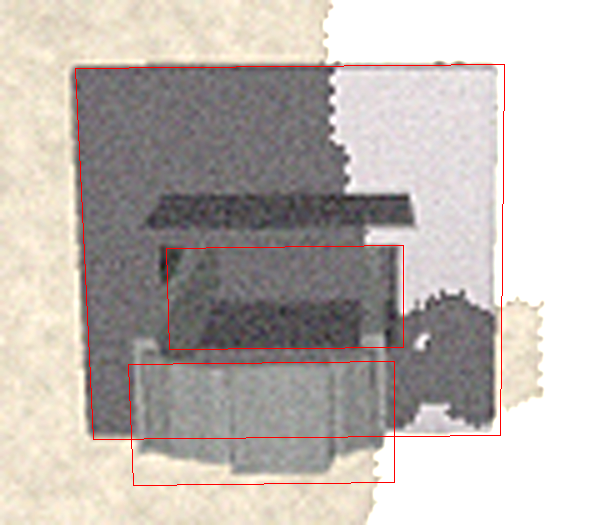

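>>> drive_tool --series '[{"offset":[-9,-16,20],"twist":0},{"offset":[0,0,30],"twist":0},{"offset":[0,0,30],"twist":0},{"offset":[0,0,10],"twist":0},{"offset":[0,0,0],"twist":0}]'

```text
clock: 4.75
eef_pos: [0.5626, 0.1917, 0.2093]
tool_rot: [[-0.908, -0.418, -0.001], [-0.418, 0.908, -0.001], [0.002, -0.0, -1.0]]
force: [0.2, 0.9, 0.2]
finger_gap: 0.0856
```

```bash
cat > look.py <<'E'
import sys
from rig import arm,capture,nets
from h import *
s=arm.read_state()
for k in ["clock","eef_pos","force","finger_gap"]: print(k,np.round(s[k],4).tolist())
print(np.round(np.array(s["tool_rot"])[:,1],4))
W=capture("wrist");np.savez(sys.argv[1]+".npz",**{k:np.array(W[k]) for k in W})
cv2.imwrite("pics/%s.png"%sys.argv[1],cv2.convertScaleAbs(cv2.resize(W["image"][:,:,::-1],None,fx=1.4,fy=1.4,interpolation=cv2.INTER_CUBIC),alpha=1.6))
E
python3 look.py w2
```

```text
clock 4.75
eef_pos [0.5626, 0.1917, 0.2093]
force [0.2388, 0.859, 0.2414]
finger_gap 0.0856
[-4.183e-01  9.083e-01 -3.000e-04]
```

View pics/w2.png

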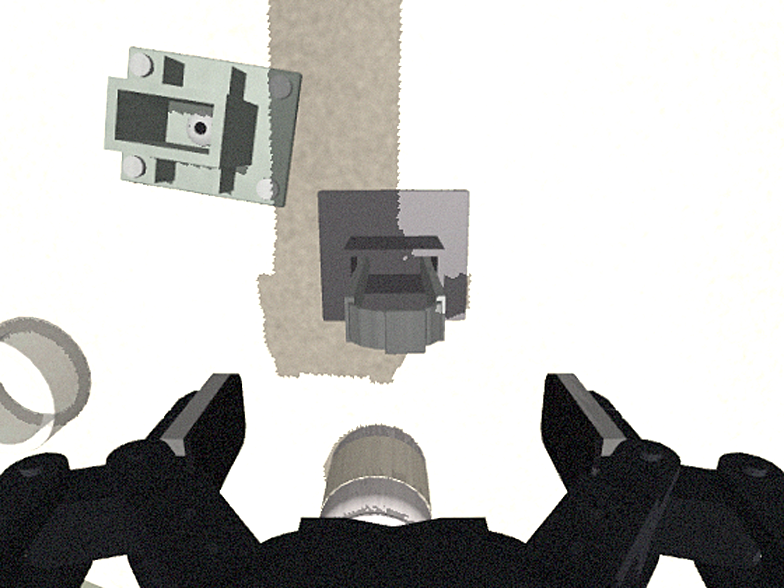

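Run:
```python
from h import *
W=dict(np.load("w2.npz"));im=W["image"][:,:,::-1].copy()
a=cv2.resize(im[25:155,65:225],None,fx=5,fy=5,interpolation=cv2.INTER_CUBIC)
cv2.imwrite("pics/w2z.png",cv2.convertScaleAbs(a,alpha=1.1))
a=cv2.resize(im[125:260,215:345],None,fx=4.4,fy=4.4,interpolation=cv2.INTER_CUBIC)
cv2.imwrite("pics/w2s.png",cv2.convertScaleAbs(a,alpha=2))
```

```text
(no output)
```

View pics/w2z.png

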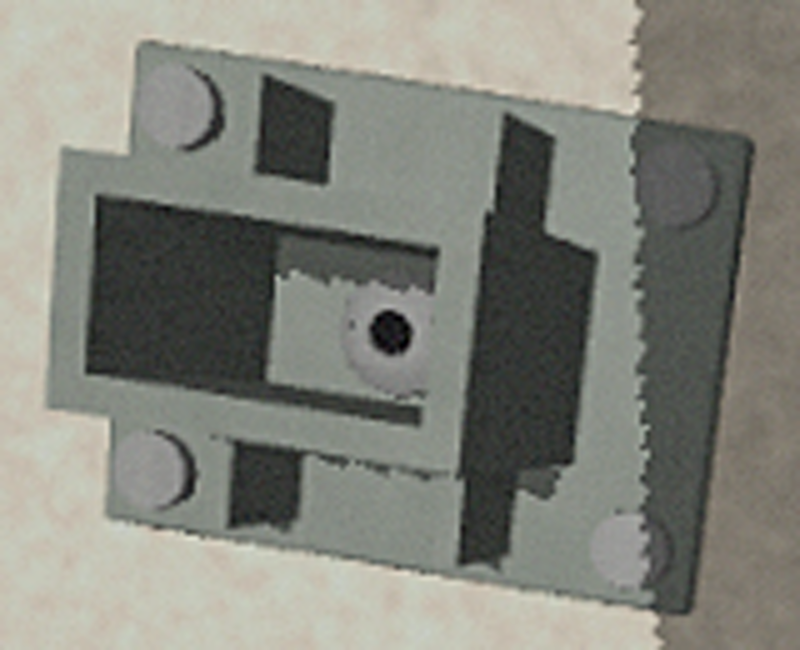

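View pics/w2s.png

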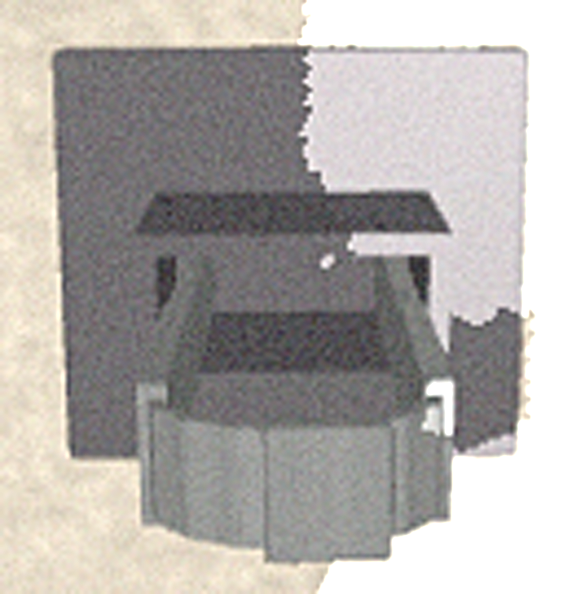

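```bash
cat > f2.py <<'E'
from h import *
W=dict(np.load("w2.npz"))
cv=lambda p,f,o:(np.array(p)+.5)/f-.5+np.array(o)
o=[65,25]
inn=cv([[86,373],[422,425],[440,247],[97,195]],5,o)
out=cv([[48,408],[462,472],[488,212],[63,148]],5,o)
pl=cv([[106,517],[690,613],[753,138],[137,42]],5,o)
print(fit(W,inn,(.026,.052),.072,[.53,.05,.25]));print(fit(W,out,(.038,.064),.072,[.53,.05,.25]))
for z in(.006,.008):print(fit(W,pl,(.086,.112),z,[.53,.05,.25]))
print("hole",atz(W,cv([390,333],5,o),.015))
st=cv([[72,457],[517,455],[527,48],[53,48]],4.4,[215,125])
for z in(.004,.006):print(fit(W,st,(.09,.1),z,[.56,.19,.44]))
E
python3 f2.py
```

```text
(array([0.53497408, 0.04689787, 0.25856028]), np.float64(0.5321798322959239))
(array([0.53487466, 0.04730124, 0.25910277]), np.float64(0.7452338772822316))
(array([0.53505658, 0.04660481, 0.25610473]), np.float64(0.9678882241628912))
(array([0.53489387, 0.04728236, 0.25619296]), np.float64(1.3286818894629278))
hole [0.53632243 0.04559096 0.015     ]
(array([0.56265727, 0.19177674, 0.43827477]), np.float64(0.5483218346891476))
(array([0.56233672, 0.19162478, 0.43827404]), np.float64(0.8765663320446606))
```

>>> drive_tool --series '[{"offset":[0,0,30],"twist":-0.5},{"offset":[0,0,30],"twist":0},{"offset":[0,0,30],"twist":0},{"offset":[0,0,13],"twist":0},{"offset":[0,0,0],"twist":0}]'

```text
clock: 5.42
eef_pos: [0.5628, 0.1925, 0.1075]
tool_rot: [[-0.904, -0.427, 0.0], [-0.427, 0.904, -0.0], [-0.0, -0.0, -1.0]]
force: [-0.8, -0.0, 0.6]
finger_gap: 0.0855
```

>>> drive_tool --series '[{"offset":[0,0,0],"twist":0},{"offset":[0,0,0],"twist":0},{"offset":[0,0,0],"twist":0},{"offset":[0,0,0],"twist":0},{"offset":[0,0,0],"twist":0}]' --grip 39.5 --squeeze 35

```text
clock: 6.05
eef_pos: [0.5633, 0.1927, 0.1087]
tool_rot: [[-0.904, -0.427, 0.002], [-0.427, 0.904, 0.001], [-0.002, -0.0, -1.0]]
force: [-0.5, -0.5, 6.4]
finger_gap: 0.0399
```

```bash
python3 look.py w3
```

```text
clock 6.05
eef_pos [0.5633, 0.1927, 0.1087]
force [-0.4961, -0.5499, 6.395]
finger_gap 0.0399
[-4.270e-01  9.043e-01 -1.000e-04]
```

View pics/w3.png

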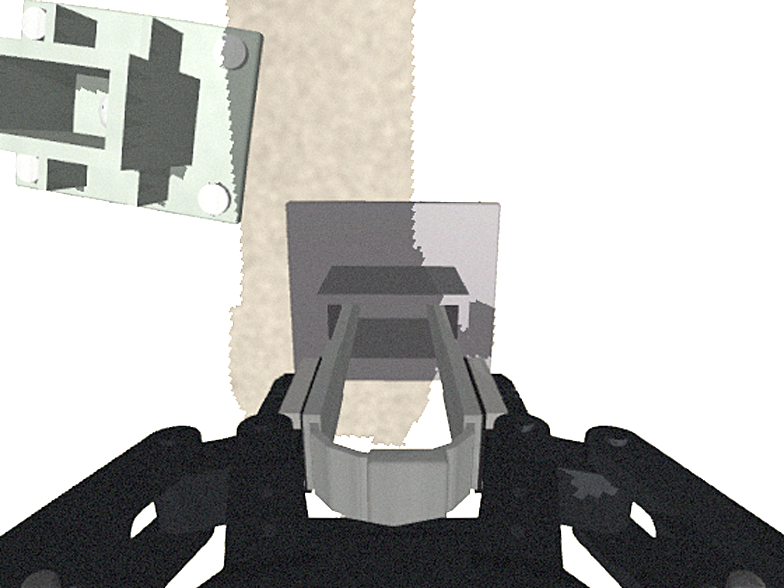

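>>> drive_tool --series '[{"offset":[0,0,-10],"twist":0},{"offset":[0,0,-25],"twist":0},{"offset":[0,0,-30],"twist":0},{"offset":[0,0,-30],"twist":0},{"offset":[0,0,-10],"twist":0}]'

```text
clock: 6.72
eef_pos: [0.5633, 0.1928, 0.2145]
tool_rot: [[-0.904, -0.427, 0.003], [-0.427, 0.904, 0.001], [-0.004, -0.0, -1.0]]
force: [-0.3, -0.2, -1.2]
finger_gap: 0.0397
```

```bash
python3 look.py w4
python3 - <<'E'
from rig import arm
import numpy as np
s=arm.read_state();R=np.array(s["tool_rot"]);p=np.array(s["eef_pos"])
print(R.T@(np.array([.5354,.0455,p[2]])-p)*1000)
E
```

```text
clock 6.725
eef_pos [0.5633, 0.1928, 0.2145]
force [-0.2923, -0.2344, -1.2029]
finger_gap 0.0397
[-4.269e-01  9.043e-01 -1.000e-04]
[  88.12317699 -121.21776073   -0.2957211 ]
```

View pics/w4.png

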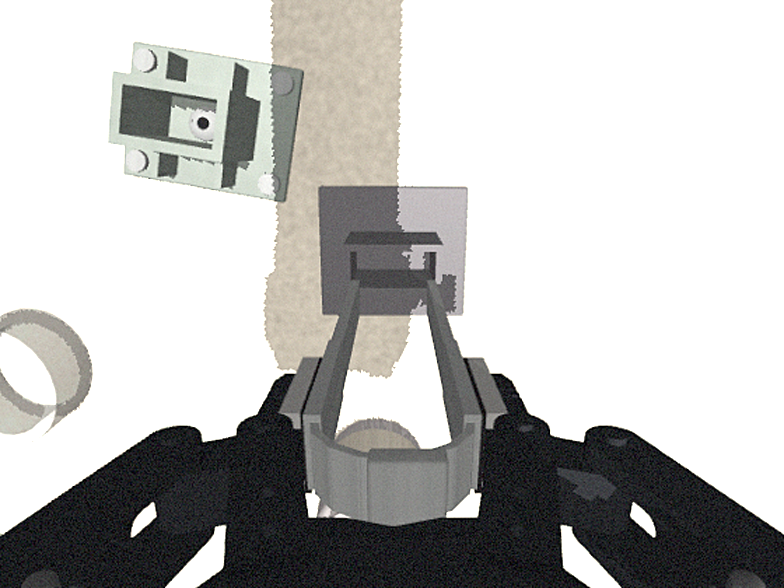

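```bash
cat > tips.py <<'E'
import sys
from h import *
from rig import arm
n=sys.argv[1]
W=dict(np.load(n+".npz"));im=W["image"][:,:,::-1].copy()
s=arm.read_state();R=np.array(s["tool_rot"]);p=np.array(s["eef_pos"])
u0,v0=int(sys.argv[2]),int(sys.argv[3])
a=cv2.convertScaleAbs(cv2.resize(im[v0:v0+120,u0:u0+130],None,fx=5,fy=5,interpolation=cv2.INTER_CUBIC),alpha=1.7)
for z in (.1027,.0297-.008):
 w=.008 if z>.1 else .010
 for sg in(-1,1):
  L=np.array([[-w,sg*.016,z],[w,sg*.016,z],[w,sg*.020,z],[-w,sg*.020,z]])
  q=(proj(W,L@R.T+p)-[u0,v0]+.5)*5
  cv2.polylines(a,[np.int32(q.round())],True,(0,0,255),1)
cv2.imwrite("pics/%st.png"%n,a)
E
python3 tips.py w4 215 180
```

```text
(no output)
```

View pics/w4t.png

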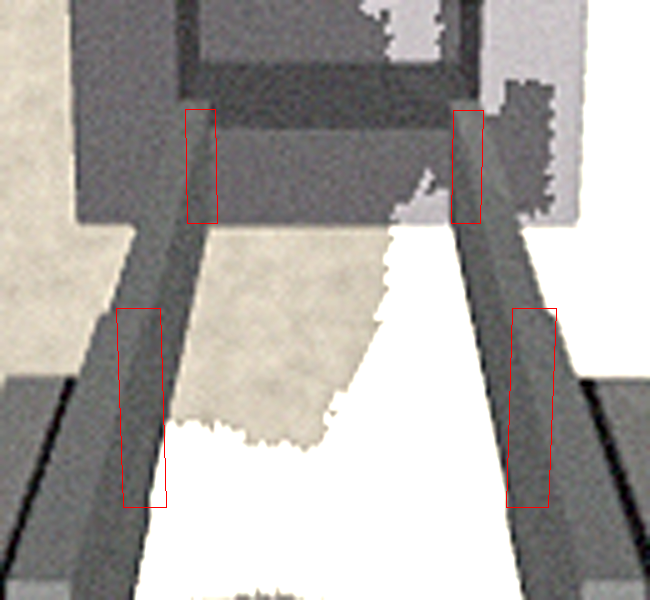

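>>> drive_tool --series '[{"offset":[15,-21,0],"twist":0},{"offset":[20,-27,0],"twist":0},{"offset":[20,-27,0],"twist":0},{"offset":[20,-27,0],"twist":0},{"offset":[12.5,-19,0],"twist":0}]'

```text
clock: 7.4
eef_pos: [0.5338, 0.0438, 0.2111]
tool_rot: [[-0.905, -0.426, -0.002], [-0.426, 0.905, -0.001], [0.002, 0.0, -1.0]]
force: [-0.6, 0.4, -0.7]
finger_gap: 0.0398
```

>>> drive_tool --series '[{"offset":[0,0,0],"twist":5},{"offset":[0,0,0],"twist":5.5},{"offset":[0,0,10],"twist":0},{"offset":[0,0,5],"twist":0},{"offset":[0,0,0],"twist":0}]'

```text
clock: 8.02
eef_pos: [0.5344, 0.0457, 0.1962]
tool_rot: [[-0.967, -0.256, -0.002], [-0.256, 0.967, -0.0], [0.002, 0.0, -1.0]]
force: [0.2, -0.1, -0.2]
finger_gap: 0.04
```

```bash
python3 look.py w5; python3 tips.py w5 215 180
```

```text
clock 8.025
eef_pos [0.5344, 0.0457, 0.1962]
force [0.1533, -0.0642, -0.1715]
finger_gap 0.04
[-2.560e-01  9.667e-01  2.000e-04]
```

View pics/w5.png

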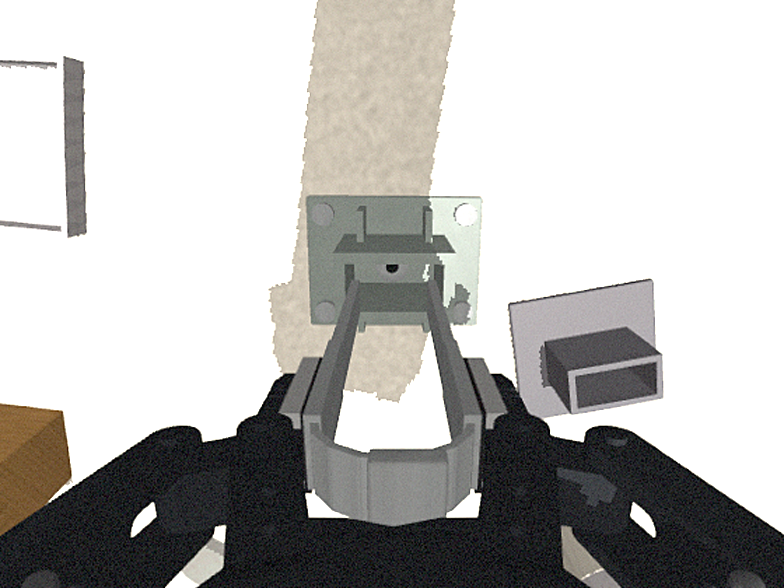

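View pics/w5t.png

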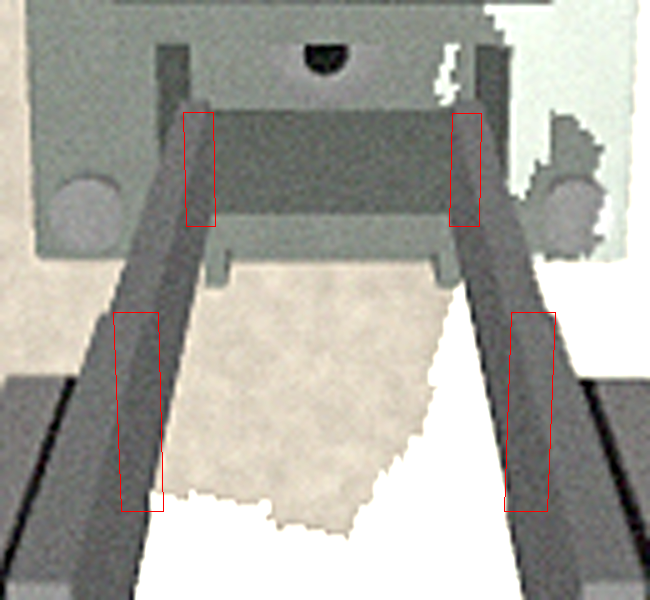

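>>> drive_tool --series '[{"offset":[-1.5,-0.7,10],"twist":0},{"offset":[0,0,10],"twist":0},{"offset":[0,0,0],"twist":0},{"offset":[0,0,0],"twist":0},{"offset":[0,0,0],"twist":0}]'

```text
clock: 8.7
eef_pos: [0.5369, 0.0454, 0.1776]
tool_rot: [[-0.967, -0.255, 0.001], [-0.255, 0.967, 0.0], [-0.001, -0.0, -1.0]]
force: [-0.1, -0.7, -0.1]
finger_gap: 0.0396
```

```bash
python3 look.py w6; python3 tips.py w6 215 180
```

```text
clock 8.7
eef_pos [0.5369, 0.0454, 0.1776]
force [-0.1469, -0.7234, -0.1186]
finger_gap 0.0396
[-2.550e-01  9.669e-01 -1.000e-04]
```

View pics/w6t.png

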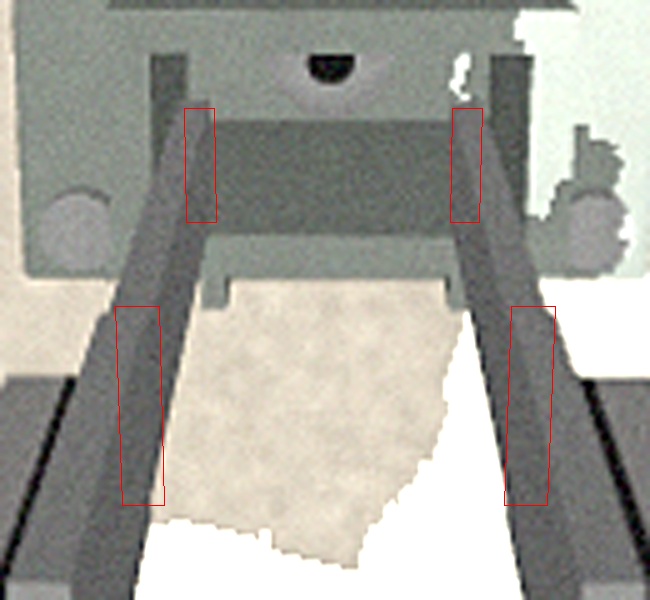

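>>> drive_tool --series '[{"offset":[1.3,-0.3,0],"twist":0},{"offset":[0,0,15],"twist":0},{"offset":[0,0,15],"twist":0},{"offset":[0,0,0],"twist":0},{"offset":[0,0,0],"twist":0}]'

```text
clock: 9.38
eef_pos: [0.5355, 0.0447, 0.147]
tool_rot: [[-0.967, -0.255, -0.0], [-0.255, 0.967, -0.0], [0.0, -0.0, -1.0]]
force: [0.3, -0.5, -0.3]
finger_gap: 0.0394
```

```bash
python3 look.py w7; python3 tips.py w7 215 180
```

```text
clock 9.375
eef_pos [0.5355, 0.0447, 0.147]
force [0.2627, -0.4828, -0.2924]
finger_gap 0.0394
[-2.55e-01  9.67e-01 -1.00e-04]
```

View pics/w7t.png

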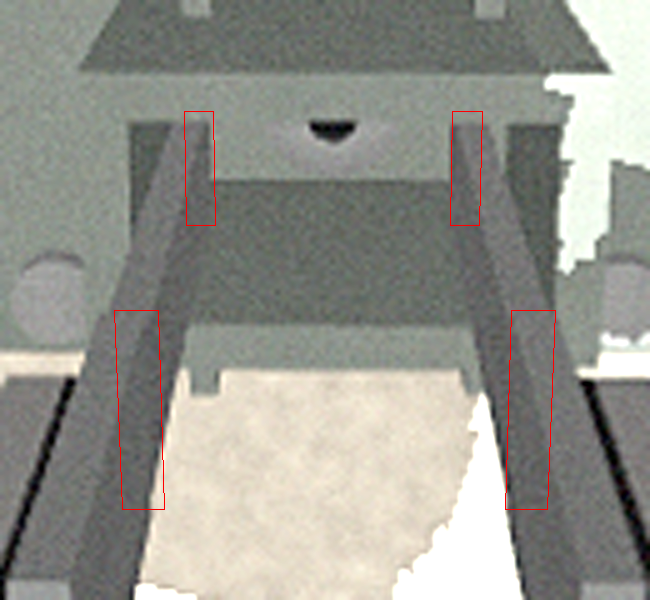

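>>> drive_tool --series '[{"offset":[0,0,12],"twist":0},{"offset":[0,0,12],"twist":0},{"offset":[0,0,6],"twist":0},{"offset":[0,0,0],"twist":0},{"offset":[0,0,0],"twist":0}]'

```text
clock: 10.05
eef_pos: [0.5357, 0.0447, 0.1174]
tool_rot: [[-0.967, -0.255, 0.0], [-0.255, 0.967, 0.0], [-0.0, -0.0, -1.0]]
force: [-0.7, 0.0, -1.3]
finger_gap: 0.0395
```

Tip estimate z≈0.0147; ~6.7 mm to go.

>>> drive_tool --series '[{"offset":[0,0,2],"twist":0},{"offset":[0,0,2],"twist":0},{"offset":[0,0,1],"twist":0},{"offset":[0,0,0],"twist":0},{"offset":[0,0,0],"twist":0}]'

```text
clock: 10.68
eef_pos: [0.5355, 0.0448, 0.1123]
tool_rot: [[-0.967, -0.255, 0.0], [-0.255, 0.967, 0.0], [-0.0, -0.0, -1.0]]
force: [-0.1, -0.1, -1.1]
finger_gap: 0.0397
```

>>> drive_tool --series '[{"offset":[0,0,1],"twist":0},{"offset":[0,0,0.5],"twist":0},{"offset":[0,0,0],"twist":0},{"offset":[0,0,0],"twist":0},{"offset":[0,0,0],"twist":0}]'

```text
clock: 11.3
eef_pos: [0.5355, 0.0447, 0.1108]
tool_rot: [[-0.967, -0.255, 0.0], [-0.255, 0.967, -0.0], [-0.0, -0.0, -1.0]]
force: [0.1, -0.4, -0.3]
finger_gap: 0.0396
```

>>> drive_tool --series '[{"offset":[0,0,0.5],"twist":0},{"offset":[0,0,0.5],"twist":0},{"offset":[0,0,0],"twist":0},{"offset":[0,0,0],"twist":0},{"offset":[0,0,0],"twist":0}]'

```text
clock: 11.92
eef_pos: [0.5355, 0.0448, 0.1098]
tool_rot: [[-0.967, -0.255, 0.0], [-0.255, 0.967, 0.0], [-0.0, 0.0, -1.0]]
force: [-0.4, 0.5, -0.2]
finger_gap: 0.0396
```

>>> drive_tool --series '[{"offset":[0,0,0.5],"twist":0},{"offset":[0,0,0.5],"twist":0},{"offset":[0,0,0],"twist":0},{"offset":[0,0,0],"twist":0},{"offset":[0,0,0],"twist":0}]'

```text
clock: 12.55
eef_pos: [0.5355, 0.0447, 0.1088]
tool_rot: [[-0.967, -0.255, 0.0], [-0.255, 0.967, 0.0], [-0.0, -0.0, -1.0]]
force: [-0.3, 0.3, -1.0]
finger_gap: 0.0394
```

>>> drive_tool --series '[{"offset":[0,0,0.5],"twist":0},{"offset":[0,0,0.5],"twist":0},{"offset":[0,0,0],"twist":0},{"offset":[0,0,0],"twist":0},{"offset":[0,0,0],"twist":0}]'

```text
clock: 13.18
eef_pos: [0.5356, 0.0448, 0.1083]
tool_rot: [[-0.967, -0.255, 0.0], [-0.255, 0.967, 0.0], [-0.0, 0.0, -1.0]]
force: [-2.2, 0.1, 6.3]
finger_gap: 0.0395
```

```bash
python3 look.py w8; python3 tips.py w8 215 180
```

```text
clock 13.175
eef_pos [0.5356, 0.0448, 0.1083]
force [-2.1534, 0.055, 6.2896]
finger_gap 0.0395
[-2.549e-01  9.670e-01  1.000e-04]
```

View pics/w8t.png

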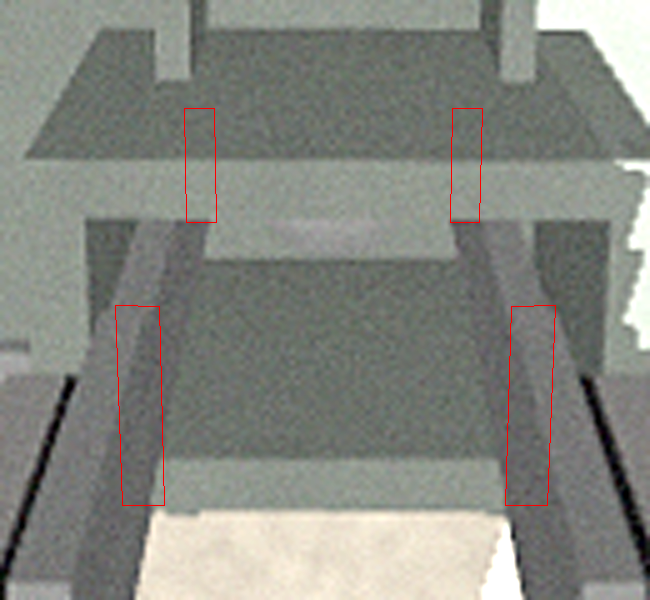

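>>> drive_tool --series '[{"offset":[0,0,-0.3],"twist":0},{"offset":[0,0,0],"twist":0},{"offset":[0,0,0],"twist":0},{"offset":[0,0,0],"twist":0},{"offset":[0,0,0],"twist":0}]'

```text
clock: 13.85
eef_pos: [0.5356, 0.0448, 0.1083]
tool_rot: [[-0.967, -0.255, 0.0], [-0.255, 0.967, 0.0], [-0.0, 0.0, -1.0]]
force: [-1.3, -0.3, 5.8]
finger_gap: 0.04
```

>>> drive_tool --series '[{"offset":[0,0,0],"twist":0},{"offset":[0,0,0],"twist":0},{"offset":[0,0,0],"twist":0},{"offset":[0,0,0],"twist":0},{"offset":[0,0,0],"twist":0}]' --grip 37

```text
clock: 14.48
eef_pos: [0.5358, 0.0446, 0.1086]
tool_rot: [[-0.967, -0.255, 0.001], [-0.255, 0.967, 0.0], [-0.001, -0.0, -1.0]]
force: [-0.8, 0.2, 6.9]
finger_gap: 0.0373
```

>>> drive_tool --series '[{"offset":[0,0,-0.3],"twist":0},{"offset":[0,0,0],"twist":0},{"offset":[0,0,0],"twist":0},{"offset":[0,0,0],"twist":0},{"offset":[0,0,0],"twist":0}]' --grip 34.5

```text
clock: 15.1
eef_pos: [0.536, 0.0447, 0.1088]
tool_rot: [[-0.967, -0.255, 0.001], [-0.255, 0.967, 0.0], [-0.001, -0.0, -1.0]]
force: [-0.3, -0.1, 6.8]
finger_gap: 0.0347
```

>>> drive_tool --series '[{"offset":[0,0,-0.2],"twist":0},{"offset":[0,0,0],"twist":0},{"offset":[0,0,0],"twist":0},{"offset":[0,0,0],"twist":0},{"offset":[0,0,0],"twist":0}]' --grip 32.5

```text
clock: 15.72
eef_pos: [0.5361, 0.0447, 0.109]
tool_rot: [[-0.967, -0.255, 0.001], [-0.255, 0.967, 0.0], [-0.001, -0.0, -1.0]]
force: [-0.1, 0.2, 5.9]
finger_gap: 0.0327
```

>>> drive_tool --series '[{"offset":[0,0,0],"twist":0},{"offset":[0,0,0],"twist":0},{"offset":[0,0,0],"twist":0},{"offset":[0,0,0],"twist":0},{"offset":[0,0,0],"twist":0}]' --grip 30.5

```text
clock: 16.35
eef_pos: [0.5362, 0.0448, 0.1092]
tool_rot: [[-0.967, -0.255, 0.002], [-0.255, 0.967, 0.0], [-0.002, -0.0, -1.0]]
force: [-0.9, -0.2, 6.7]
finger_gap: 0.0311
```

>>> drive_tool --series '[{"offset":[0,0,0],"twist":0},{"offset":[0,0,0],"twist":0},{"offset":[0,0,0],"twist":0},{"offset":[0,0,0],"twist":0},{"offset":[0,0,0],"twist":0}]' --grip 26

```text
clock: 16.98
eef_pos: [0.5363, 0.0449, 0.1095]
tool_rot: [[-0.967, -0.255, 0.002], [-0.255, 0.967, 0.0], [-0.002, 0.0, -1.0]]
force: [-2.1, -0.1, 8.9]
finger_gap: 0.0272
```

```bash
python3 look.py w9
python3 - <<'E'
from rig import nets
from h import *
W=dict(np.load("w9.npz"))
cv2.imwrite("pics/w9z.png",cv2.convertScaleAbs(cv2.resize(W["image"][180:340,200:360,::-1],None,fx=3.7,fy=3.7,interpolation=cv2.INTER_CUBIC),alpha=1.5))
E
```

```text
clock 16.975
eef_pos [0.5363, 0.0449, 0.1095]
force [-2.0819, -0.0585, 8.8778]
finger_gap 0.0272
[-0.255   0.9669  0.    ]
```

View pics/w9z.png

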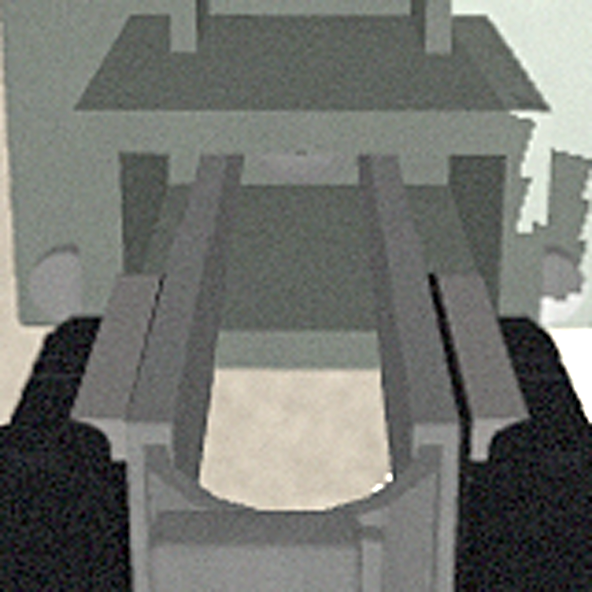

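>>> drive_tool --series '[{"offset":[0,0,-1],"twist":0},{"offset":[0,0,-2],"twist":0},{"offset":[0,0,-3],"twist":0},{"offset":[0,0,-4],"twist":0},{"offset":[0,0,0],"twist":0}]'

```text
clock: 17.65
eef_pos: [0.5357, 0.0447, 0.1189]
tool_rot: [[-0.967, -0.255, 0.001], [-0.255, 0.967, 0.0], [-0.001, -0.0, -1.0]]
force: [0.1, 0.1, -1.3]
finger_gap: 0.027
```

```bash
python3 look.py w10
python3 - <<'E'
from h import *
W=dict(np.load("w10.npz"))
cv2.imwrite("pics/w10z.png",cv2.convertScaleAbs(cv2.resize(W["image"][180:340,200:360,::-1],None,fx=3.7,fy=3.7,interpolation=cv2.INTER_CUBIC),alpha=1.5))
E
```

```text
clock 17.65
eef_pos [0.5357, 0.0447, 0.1189]
force [0.1264, 0.1004, -1.2623]
finger_gap 0.027
[-2.549e-01  9.670e-01 -1.000e-04]
```

View pics/w10z.png

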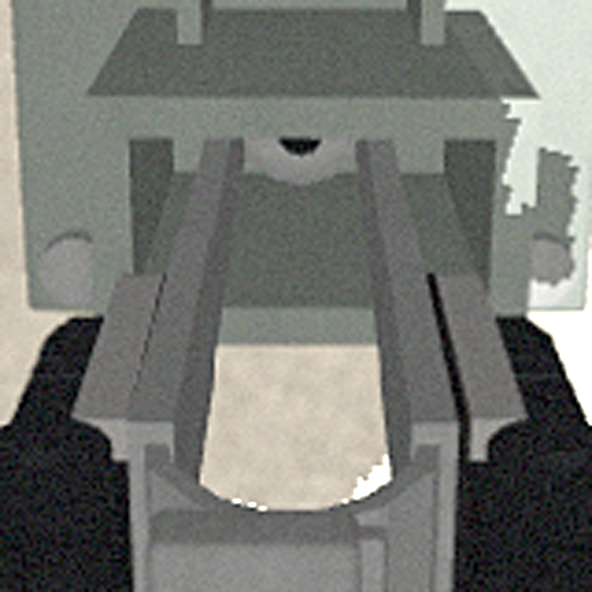

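>>> drive_tool --series '[{"offset":[0,0,-6],"twist":0},{"offset":[0,0,-10],"twist":0},{"offset":[0,0,-12],"twist":0},{"offset":[0,0,-12],"twist":0},{"offset":[0,0,-6],"twist":0}]'

```text
clock: 18.32
eef_pos: [0.536, 0.0448, 0.1659]
tool_rot: [[-0.967, -0.255, 0.002], [-0.255, 0.967, 0.0], [-0.002, -0.0, -1.0]]
force: [-0.4, 0.2, -0.9]
finger_gap: 0.0272
```

>>> drive_tool --series '[{"offset":[0,0,-6],"twist":0},{"offset":[0,0,-12],"twist":0},{"offset":[0,0,-12],"twist":0},{"offset":[0,0,-12],"twist":0},{"offset":[0,0,-3],"twist":0}]'

```text
clock: 18.95
eef_pos: [0.536, 0.0448, 0.2108]
tool_rot: [[-0.967, -0.255, 0.002], [-0.255, 0.967, 0.0], [-0.002, -0.0, -1.0]]
force: [0.6, -1.1, -1.2]
finger_gap: 0.027
```

```bash
python3 look.py w11
python3 - <<'E'
from h import *
from rig import capture,nets,arm
W=dict(np.load("w11.npz"))
cv2.imwrite("pics/w11z.png",cv2.convertScaleAbs(cv2.resize(W["image"][180:340,200:360,::-1],None,fx=3.7,fy=3.7,interpolation=cv2.INTER_CUBIC),alpha=1.5))
T=capture("top");cv2.imwrite("pics/t11.png",cv2.convertScaleAbs(cv2.resize(T["image"][190:310,340:450,::-1],None,fx=5,fy=5,interpolation=cv2.INTER_CUBIC),alpha=1.5))
E
```

```text
clock 18.95
eef_pos [0.536, 0.0448, 0.2108]
force [0.6106, -1.0621, -1.1811]
finger_gap 0.027
[-2.549e-01  9.670e-01 -1.000e-04]
```

View pics/w11z.png

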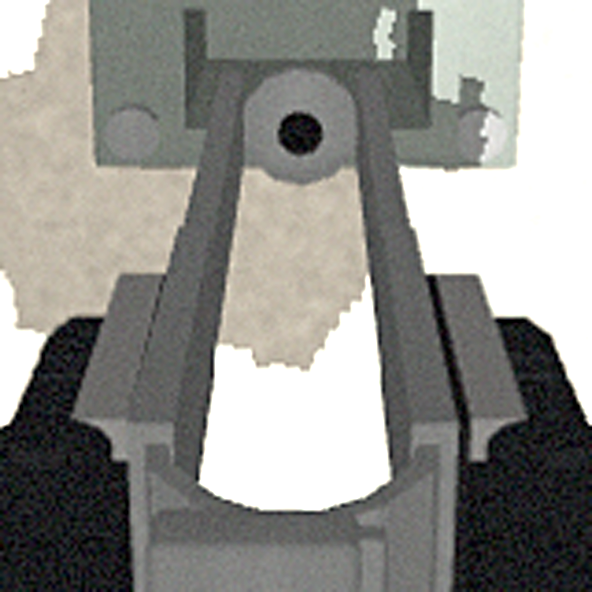

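View pics/t11.png

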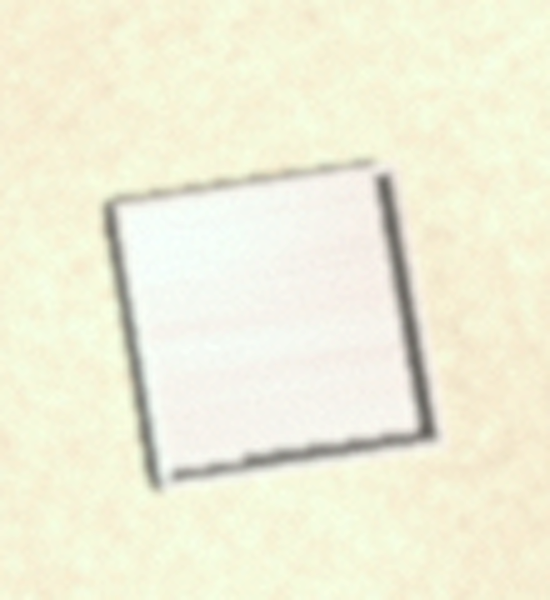

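Run:
```python
from h import *
from rig import capture,arm
T=capture("top")
pts=(np.array([[388,170],[107,203],[157,487],[433,437]])+.5)/5-.5+[340,190]
c,e=fit(T,pts,(.11,.11),.022,[.53,-.22,.15]);print(c,e)
s=arm.read_state();R=np.array(s["tool_rot"]);p=np.array(s["eef_pos"])
print(R.T@(np.array([c[0],c[1],p[2]])-p)*1000)
```

```text
[ 0.52279288 -0.21607562  0.14802348] 2.2984558726042508
[ 7.86490490e+01 -2.48957624e+02  5.29933304e-03]
```

>>> drive_tool --series '[{"offset":[4,-14,0],"twist":0},{"offset":[9,-28,0],"twist":0},{"offset":[10,-34,0],"twist":0},{"offset":[10,-34,0],"twist":0},{"offset":[10,-34,0],"twist":0}]'

```text
clock: 19.73
eef_pos: [0.5299, -0.1078, 0.2092]
tool_rot: [[-0.967, -0.254, -0.001], [-0.254, 0.967, -0.0], [0.001, -0.0, -1.0]]
force: [0.1, 0.5, -1.6]
finger_gap: 0.027
```

>>> drive_tool --series '[{"offset":[10,-34,0],"twist":0},{"offset":[10,-34,0],"twist":0},{"offset":[9,-25,0],"twist":0},{"offset":[4,-12,0],"twist":0},{"offset":[0,0,0],"twist":0}]'

```text
clock: 20.35
eef_pos: [0.5249, -0.2163, 0.2093]
tool_rot: [[-0.967, -0.253, -0.001], [-0.253, 0.967, 0.0], [0.001, 0.0, -1.0]]
force: [-0.3, 0.3, -0.7]
finger_gap: 0.0272
```

>>> drive_tool --series '[{"offset":[0,0,8],"twist":0},{"offset":[0,0,12],"twist":0},{"offset":[0,0,12],"twist":0},{"offset":[0,0,8],"twist":0},{"offset":[0,0,0],"twist":0}]'

```text
clock: 20.98
eef_pos: [0.525, -0.2151, 0.1686]
tool_rot: [[-0.967, -0.255, -0.002], [-0.255, 0.967, 0.0], [0.002, 0.001, -1.0]]
force: [-0.5, 0.3, -0.6]
finger_gap: 0.027
```

```bash
python3 look.py w12
```

```text
clock 20.975
eef_pos [0.525, -0.2151, 0.1686]
force [-0.4573, 0.3439, -0.5558]
finger_gap 0.027
[-2.551e-01  9.669e-01  9.000e-04]
```

View pics/w12.png

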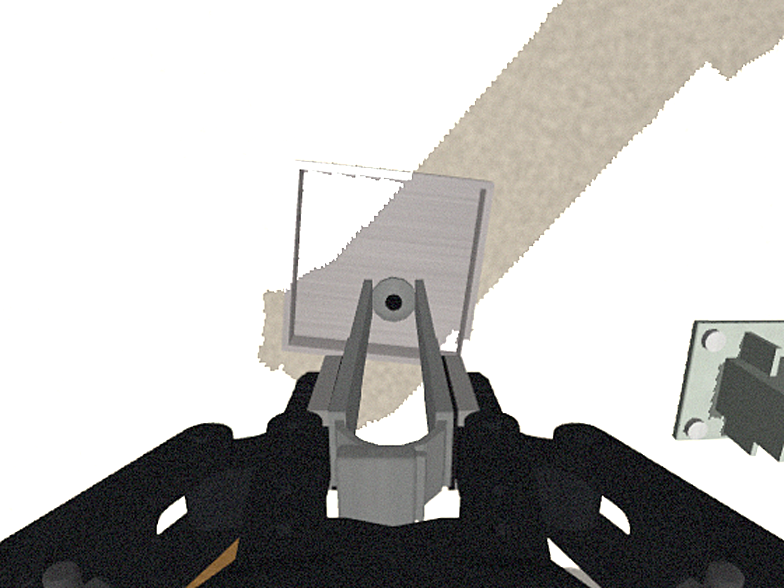

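>>> drive_tool --series '[{"offset":[0,0,10],"twist":0},{"offset":[0,0,15],"twist":0},{"offset":[0,0,15],"twist":0},{"offset":[0,0,10],"twist":0},{"offset":[0,0,5],"twist":0}]'

```text
clock: 21.65
eef_pos: [0.5251, -0.2153, 0.1135]
tool_rot: [[-0.967, -0.255, -0.001], [-0.255, 0.967, 0.0], [0.001, 0.001, -1.0]]
force: [0.8, -0.3, -0.5]
finger_gap: 0.0273
```

>>> drive_tool --series '[{"offset":[0,0,2],"twist":0},{"offset":[0,0,2],"twist":0},{"offset":[0,0,1],"twist":0},{"offset":[0,0,0],"twist":0},{"offset":[0,0,0],"twist":0}]'

```text
clock: 22.28
eef_pos: [0.5256, -0.2154, 0.1098]
tool_rot: [[-0.967, -0.255, 0.0], [-0.255, 0.967, -0.0], [-0.0, -0.0, -1.0]]
force: [0.2, 0.2, -1.0]
finger_gap: 0.0271
```

>>> drive_tool --series '[{"offset":[0,0,1],"twist":0},{"offset":[0,0,0.5],"twist":0},{"offset":[0,0,0.5],"twist":0},{"offset":[0,0,0],"twist":0},{"offset":[0,0,0],"twist":0}]'

```text
clock: 22.9
eef_pos: [0.5255, -0.2154, 0.1079]
tool_rot: [[-0.967, -0.255, 0.0], [-0.255, 0.967, 0.0], [-0.0, 0.0, -1.0]]
force: [-2.2, 0.6, 4.1]
finger_gap: 0.0269
```

>>> drive_tool --series '[{"offset":[0,0,0.4],"twist":0},{"offset":[0,0,0],"twist":0},{"offset":[0,0,0],"twist":0},{"offset":[0,0,0],"twist":0},{"offset":[0,0,0],"twist":0}]'

```text
clock: 23.52
eef_pos: [0.5256, -0.2154, 0.1079]
tool_rot: [[-0.967, -0.255, 0.0], [-0.255, 0.967, 0.0], [-0.0, 0.0, -1.0]]
force: [-2.4, 0.8, 8.6]
finger_gap: 0.027
```

```bash
python3 look.py w13
python3 - <<'E'
from h import *
W=dict(np.load("w13.npz"))
cv2.imwrite("pics/w13z.png",cv2.convertScaleAbs(cv2.resize(W["image"][180:340,200:360,::-1],None,fx=3.7,fy=3.7,interpolation=cv2.INTER_CUBIC),alpha=1.2))
E
```

```text
clock 23.525
eef_pos [0.5256, -0.2154, 0.1079]
force [-2.4094, 0.7651, 8.6088]
finger_gap 0.027
[-0.255   0.9669  0.    ]
```

View pics/w13z.png

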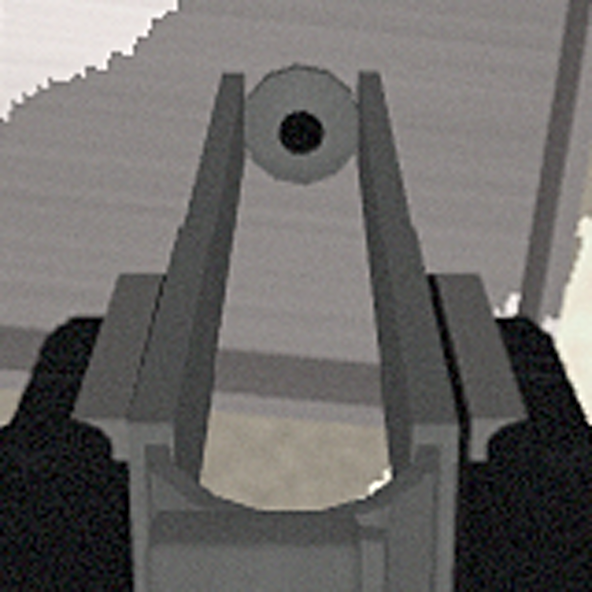

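>>> drive_tool --series '[{"offset":[0,0,-0.3],"twist":0},{"offset":[0,0,0],"twist":0},{"offset":[0,0,0],"twist":0},{"offset":[0,0,0],"twist":0},{"offset":[0,0,0],"twist":0}]' --grip 30.5

```text
clock: 24.2
eef_pos: [0.5257, -0.2156, 0.1076]
tool_rot: [[-0.967, -0.255, 0.001], [-0.255, 0.967, -0.0], [-0.001, -0.0, -1.0]]
force: [-0.3, -0.4, 2.9]
finger_gap: 0.0306
```

>>> drive_tool --series '[{"offset":[0,0,0],"twist":0},{"offset":[0,0,0],"twist":0},{"offset":[0,0,0],"twist":0},{"offset":[0,0,0],"twist":0},{"offset":[0,0,0],"twist":0}]' --grip 35

```text
clock: 24.82
eef_pos: [0.5252, -0.2153, 0.1072]
tool_rot: [[-0.967, -0.255, -0.001], [-0.255, 0.967, 0.0], [0.001, 0.0, -1.0]]
force: [0.1, -1.3, -0.9]
finger_gap: 0.0352
```

>>> drive_tool --series '[{"offset":[0,0,0],"twist":0},{"offset":[0,0,0],"twist":0},{"offset":[0,0,0],"twist":0},{"offset":[0,0,0],"twist":0},{"offset":[0,0,0],"twist":0}]' --grip 39

```text
clock: 25.45
eef_pos: [0.5255, -0.2154, 0.1075]
tool_rot: [[-0.967, -0.255, 0.0], [-0.255, 0.967, -0.0], [-0.0, -0.0, -1.0]]
force: [0.8, 0.4, -1.3]
finger_gap: 0.0392
```

```bash
python3 look.py w14
python3 - <<'E'
from h import *
W=dict(np.load("w14.npz"))
cv2.imwrite("pics/w14z.png",cv2.convertScaleAbs(cv2.resize(W["image"][180:340,200:360,::-1],None,fx=3.7,fy=3.7,interpolation=cv2.INTER_CUBIC),alpha=1.2))
E
```

```text
clock 25.45
eef_pos [0.5255, -0.2154, 0.1075]
force [0.8164, 0.419, -1.3219]
finger_gap 0.0392
[-0.255   0.9669 -0.    ]
```

View pics/w14z.png

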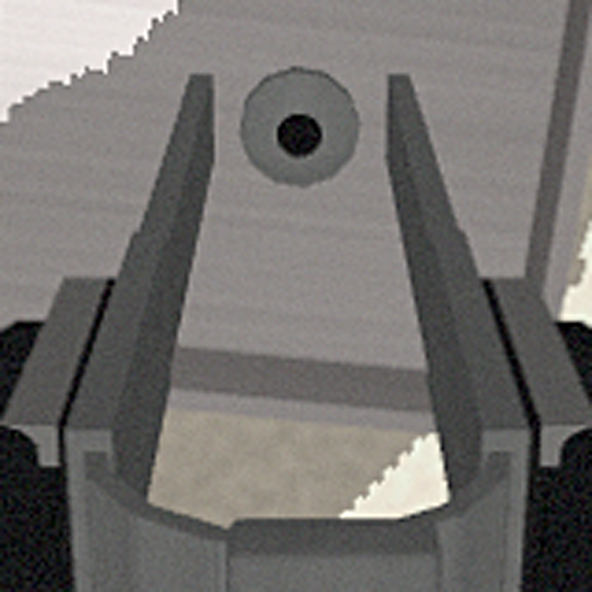

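>>> drive_tool --series '[{"offset":[0,0,-5],"twist":0},{"offset":[0,0,-15],"twist":0},{"offset":[0,0,-30],"twist":0},{"offset":[0,0,-35],"twist":0},{"offset":[0,0,-20],"twist":0}]'

```text
clock: 26.12
eef_pos: [0.5263, -0.2159, 0.2156]
tool_rot: [[-0.967, -0.255, 0.004], [-0.255, 0.967, -0.001], [-0.003, -0.002, -1.0]]
force: [-0.9, 0.6, -0.9]
finger_gap: 0.039
```

```bash
python3 look.py w15
python3 - <<'E'
from rig import arm
import numpy as np
s=arm.read_state();R=np.array(s["tool_rot"]);p=np.array(s["eef_pos"])
print(R.T@(np.array([.5630,.1922,p[2]])-p)*1000)
E
```

```text
clock 26.125
eef_pos [0.5263, -0.2159, 0.2156]
force [-0.9293, 0.6455, -0.9487]
finger_gap 0.039
[-0.2548  0.967  -0.0019]
[-138.45849612  386.00103776   -0.54815681]
```

View pics/w15.png

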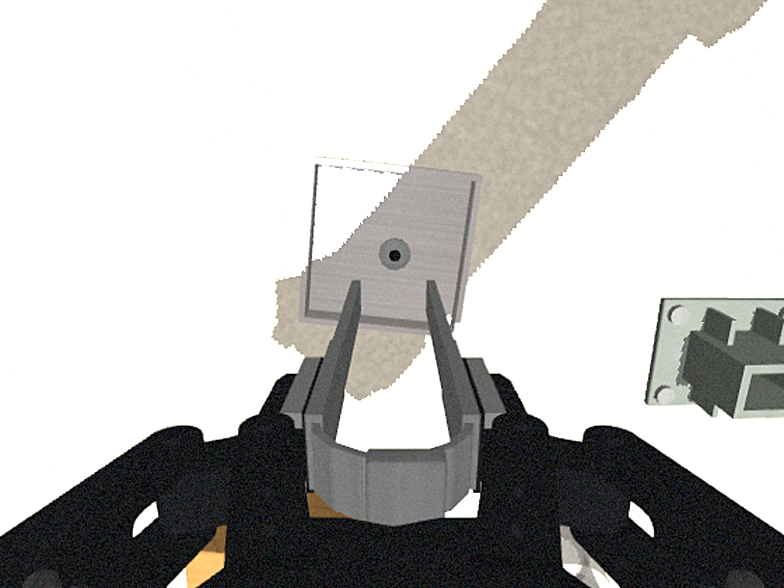

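Spacer lies flat near the tray's centre (395,255). Now carry the tongs back to the stand.

>>> drive_tool --series '[{"offset":[-8,22,0],"twist":0},{"offset":[-14,38,0],"twist":0},{"offset":[-16,46,0],"twist":0},{"offset":[-16,46,0],"twist":0},{"offset":[-16,46,0],"twist":0}]'

```text
clock: 26.8
eef_pos: [0.5427, -0.0047, 0.213]
tool_rot: [[-0.967, -0.255, 0.001], [-0.255, 0.967, 0.0], [-0.001, -0.0, -1.0]]
force: [0.1, 0.5, -0.9]
finger_gap: 0.0389
```

>>> drive_tool --series '[{"offset":[-16,46,0],"twist":0},{"offset":[-16,46,0],"twist":0},{"offset":[-16,44,0],"twist":0},{"offset":[-12,32,0],"twist":0},{"offset":[-8.5,20,0],"twist":0}]'

```text
clock: 27.42
eef_pos: [0.5608, 0.1951, 0.2127]
tool_rot: [[-0.966, -0.257, 0.0], [-0.257, 0.966, 0.0], [-0.0, 0.0, -1.0]]
force: [-0.1, -0.3, -0.3]
finger_gap: 0.0391
```

>>> drive_tool --series '[{"offset":[0,0,0],"twist":-5},{"offset":[0,0,0],"twist":-5.4},{"offset":[0,0,10],"twist":0},{"offset":[0,0,5],"twist":0},{"offset":[0,0,0],"twist":0}]'

```text
clock: 28.05
eef_pos: [0.5606, 0.1927, 0.1967]
tool_rot: [[-0.906, -0.424, -0.001], [-0.424, 0.906, -0.001], [0.001, -0.0, -1.0]]
force: [0.2, 0.3, -1.8]
finger_gap: 0.0393
```

```bash
python3 look.py w16; python3 tips.py w16 215 180
```

```text
clock 28.05
eef_pos [0.5606, 0.1927, 0.1967]
force [0.1579, 0.2606, -1.7979]
finger_gap 0.0393
[-4.241e-01  9.056e-01 -1.000e-04]
```

View pics/w16t.png

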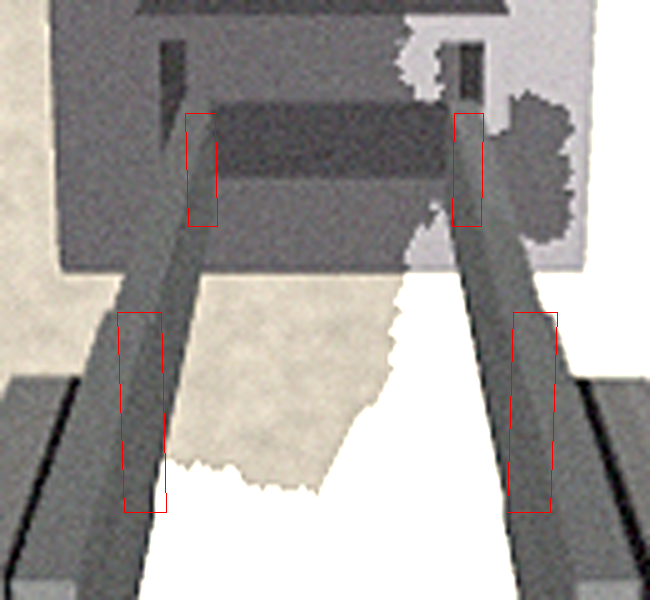

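>>> drive_tool --series '[{"offset":[-2,-1.5,0],"twist":-0.2},{"offset":[0,0,12],"twist":0},{"offset":[0,0,12],"twist":0},{"offset":[0,0,5],"twist":0},{"offset":[0,0,0],"twist":0}]'

```text
clock: 28.72
eef_pos: [0.5631, 0.1925, 0.1677]
tool_rot: [[-0.904, -0.429, -0.001], [-0.429, 0.904, -0.0], [0.001, 0.0, -1.0]]
force: [0.3, 0.5, -1.2]
finger_gap: 0.039
```

```bash
python3 look.py w17; python3 tips.py w17 215 180
```

```text
clock 28.725
eef_pos [0.5631, 0.1925, 0.1677]
force [0.3361, 0.4593, -1.2451]
finger_gap 0.039
[-4.285e-01  9.035e-01  1.000e-04]
```

View pics/w17t.png

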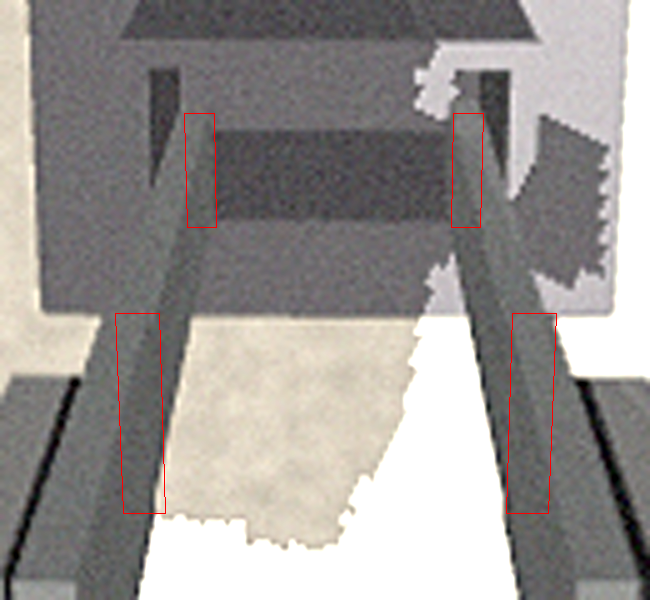

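```bash
python3 - <<'E'
from h import *
from rig import arm
W=dict(np.load("w17.npz"))
s=arm.read_state();R=np.array(s["tool_rot"]);p=np.array(s["eef_pos"])
for x in(0,.001):
  for z in(.1027,.1117):
    print(x,z,[((proj(W,np.array([x+d,0,z])@R.T+p)[0]-[215,180]+.5)*5).round(1).tolist() for d in(.008,0,-.008)])
c,sn=np.cos(.4385),np.sin(.4385)
for d in (-.011,0,.011): print(((proj(W,[.5625+c*d,.1917+sn*d,.056])[0]-[215,180]+.5)*5).round(1))
E
python3 - <<'E'
import cv2,numpy as np
W=np.load("w17.npz")["image"][190:230,240:320,::-1]
cv2.imwrite("pics/w17q.png",cv2.convertScaleAbs(cv2.resize(W,None,fx=10,fy=10,interpolation=cv2.INTER_CUBIC),alpha=2.2))
E
```

```text
0 0.1027 [[333.6, 113.4], [333.5, 170.8], [333.4, 227.1]]
0 0.1117 [[333.4, 97.4], [333.3, 152.9], [333.3, 207.5]]
0.001 0.1027 [[333.6, 106.2], [333.5, 163.6], [333.5, 220.1]]
0.001 0.1117 [[333.4, 90.4], [333.3, 146.0], [333.3, 200.7]]
[330.3  67.2]
[329.9 143.8]
[329.6 218.7]
```

View pics/w17q.png

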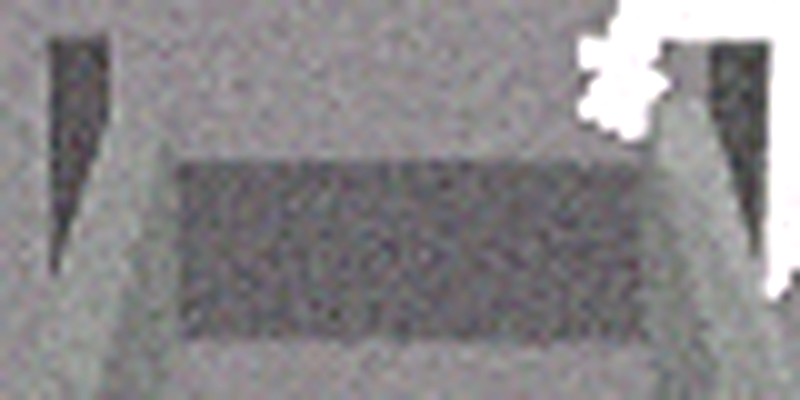

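>>> drive_tool --series '[{"offset":[-0.3,-0.3,8],"twist":0},{"offset":[0,0,12],"twist":0},{"offset":[0,0,12],"twist":0},{"offset":[0,0,12],"twist":0},{"offset":[0,0,6],"twist":0}]'

```text
clock: 29.4
eef_pos: [0.5633, 0.1923, 0.1172]
tool_rot: [[-0.904, -0.429, -0.001], [-0.429, 0.904, -0.001], [0.002, 0.0, -1.0]]
force: [0.9, -0.3, -1.3]
finger_gap: 0.039
```

>>> drive_tool --series '[{"offset":[0,0,2],"twist":0},{"offset":[0,0,2],"twist":0},{"offset":[0,0,1],"twist":0},{"offset":[0,0,0],"twist":0},{"offset":[0,0,0],"twist":0}]'

```text
clock: 30.02
eef_pos: [0.5639, 0.1925, 0.1137]
tool_rot: [[-0.904, -0.428, 0.0], [-0.428, 0.904, 0.0], [-0.0, 0.0, -1.0]]
force: [1.0, 0.4, -0.8]
finger_gap: 0.0392
```

>>> drive_tool --series '[{"offset":[0,0,1],"twist":0},{"offset":[0,0,1],"twist":0},{"offset":[0,0,0.5],"twist":0},{"offset":[0,0,0],"twist":0},{"offset":[0,0,0],"twist":0}]'

```text
clock: 30.65
eef_pos: [0.5638, 0.1925, 0.111]
tool_rot: [[-0.904, -0.428, 0.0], [-0.428, 0.904, 0.0], [-0.0, -0.0, -1.0]]
force: [0.5, 0.6, -0.9]
finger_gap: 0.0392
```

>>> drive_tool --series '[{"offset":[0,0,1],"twist":0},{"offset":[0,0,0.5],"twist":0},{"offset":[0,0,0.3],"twist":0},{"offset":[0,0,0],"twist":0},{"offset":[0,0,0],"twist":0}]'

```text
clock: 31.28
eef_pos: [0.5638, 0.1925, 0.1092]
tool_rot: [[-0.904, -0.428, 0.0], [-0.428, 0.904, 0.0], [-0.0, 0.0, -1.0]]
force: [0.6, 0.4, 0.1]
finger_gap: 0.0392
```

>>> drive_tool --series '[{"offset":[0,0,0.5],"twist":0},{"offset":[0,0,0.3],"twist":0},{"offset":[0,0,0],"twist":0},{"offset":[0,0,0],"twist":0},{"offset":[0,0,0],"twist":0}]'

```text
clock: 31.9
eef_pos: [0.564, 0.1926, 0.1087]
tool_rot: [[-0.904, -0.428, 0.0], [-0.428, 0.904, 0.0], [-0.0, -0.0, -1.0]]
force: [-2.2, -0.2, 4.1]
finger_gap: 0.0391
```

>>> drive_tool --series '[{"offset":[0,0,0],"twist":0},{"offset":[0,0,0],"twist":0},{"offset":[0,0,0],"twist":0},{"offset":[0,0,0],"twist":0},{"offset":[0,0,0],"twist":0}]' --grip 44

```text
clock: 32.52
eef_pos: [0.5638, 0.1925, 0.1084]
tool_rot: [[-0.904, -0.428, 0.0], [-0.428, 0.904, 0.0], [-0.0, -0.0, -1.0]]
force: [-0.3, 0.9, 0.3]
finger_gap: 0.0441
```

>>> drive_tool --series '[{"offset":[0,0,0],"twist":0},{"offset":[0,0,0],"twist":0},{"offset":[0,0,0],"twist":0},{"offset":[0,0,0],"twist":0},{"offset":[0,0,0],"twist":0}]' --grip 85

```text
clock: 33.15
eef_pos: [0.5639, 0.1925, 0.1084]
tool_rot: [[-0.904, -0.428, 0.0], [-0.428, 0.904, 0.0], [-0.0, -0.0, -1.0]]
force: [-0.1, -0.3, 0.6]
finger_gap: 0.085
```

```bash
python3 look.py w18
```

```text
clock 33.15
eef_pos [0.5639, 0.1925, 0.1084]
force [-0.1183, -0.2672, 0.601]
finger_gap 0.085
[-0.4285  0.9036 -0.    ]
```

View pics/w18.png

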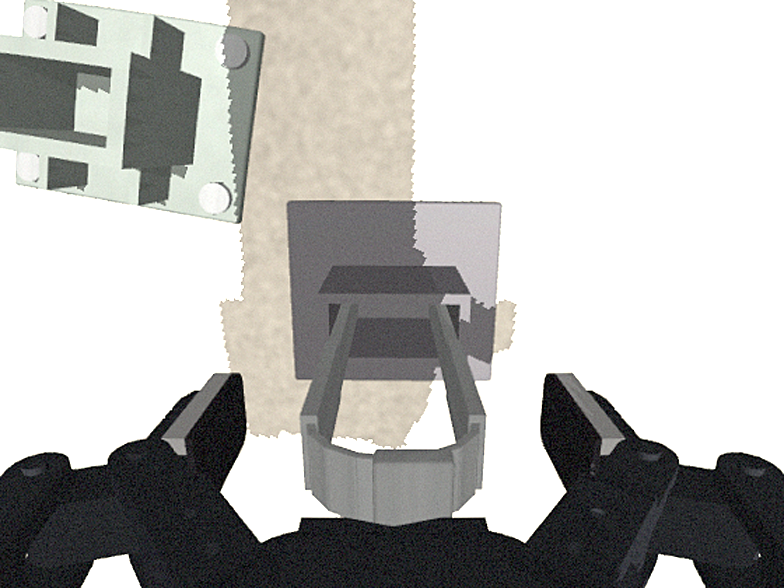

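Tongs stand in the stand, fingers clear on both sides. Retreat straight up.

>>> drive_tool --series '[{"offset":[0,0,-10],"twist":0},{"offset":[0,0,-30],"twist":0},{"offset":[0,0,-40],"twist":0},{"offset":[0,0,-40],"twist":0},{"offset":[0,0,-40],"twist":0}]'

```text
clock: 33.83
eef_pos: [0.5638, 0.1924, 0.2706]
tool_rot: [[-0.904, -0.428, 0.001], [-0.428, 0.904, 0.0], [-0.001, -0.0, -1.0]]
force: [0.4, 0.4, -0.6]
finger_gap: 0.0851
```

>>> drive_tool --series '[{"offset":[0,0,-15],"twist":0},{"offset":[0,0,0],"twist":0},{"offset":[0,0,0],"twist":0},{"offset":[0,0,0],"twist":0},{"offset":[0,0,0],"twist":0}]'

```text
clock: 34.45
eef_pos: [0.5634, 0.1924, 0.2823]
tool_rot: [[-0.904, -0.429, -0.002], [-0.429, 0.904, -0.001], [0.002, 0.0, -1.0]]
force: [-0.4, -0.7, 0.6]
finger_gap: 0.0849
```

```bash
python3 look.py w19;python3 - <<'E'
from h import *
from rig import capture,nets
T=capture("top");a=T["image"][:,:,::-1]
cv2.imwrite("pics/t19.png",cv2.convertScaleAbs(cv2.resize(a[100:320,120:460],None,fx=2.35,fy=2.35,interpolation=cv2.INTER_CUBIC),alpha=1.8))
for d in nets.place_of("top","spacer")[:2]:
    q=np.array(d["position"])*[560,420];print(d["p"],q,atz(T,q,.004))
for n in ["tin","carton","tape"]:
    print(n,[(np.round(np.array(d["position"])*[560,420],1),round(d["p"],2)) for d in nets.place_of("top",n)[:1]])
E
```

```text
clock 34.45
eef_pos [0.5634, 0.1924, 0.2823]
force [-0.3548, -0.7014, 0.5712]
finger_gap 0.0849
[-4.285e-01  9.035e-01  1.000e-04]
0.68 [389.312 251.916] [ 0.52678922 -0.21236412  0.004     ]
tin [(array([156. , 160.2]), 0.65)]
carton [(array([392.4, 142.8]), 0.61)]
tape [(array([284.6, 137.3]), 0.71)]
```

View pics/w19.png

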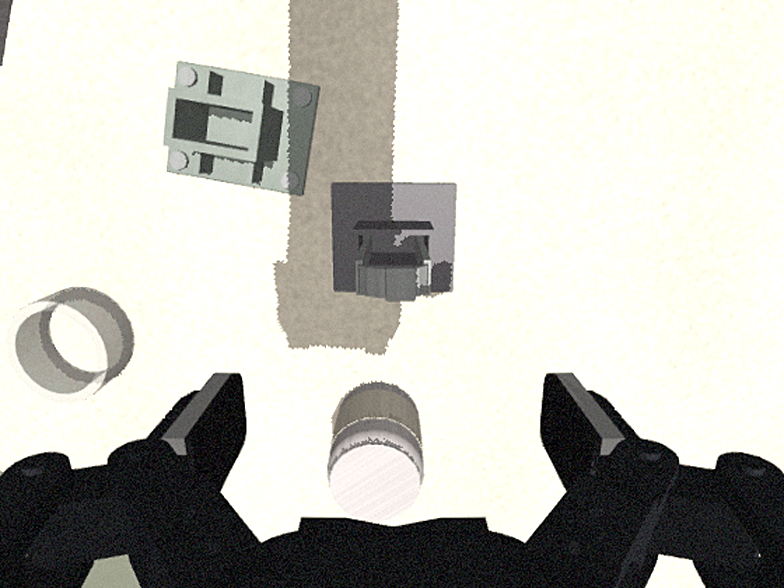

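View pics/t19.png

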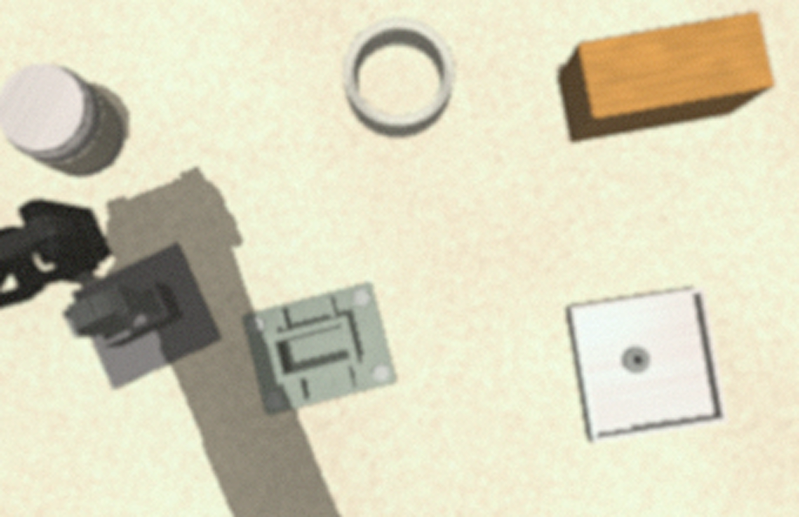

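The spacer lies in the tray at (635,360), near its centre. The tongs stand upright in their stand, the socket is empty, and the nearby goods are where they were.

```bash
python3 -c "
from rig import arm
print(arm.finish_job())"
```

```text
the job is handed in; nothing more can be done
None
```

I carried out the whole task and handed the job in at about 34.5 s of the 72 s allowed. `finish_job` gave no verdict.

**What I did:** I pinched the tongs to about 40 mm (still open) and lowered them into the socket. The tips stood on its floor at about 6–7 N. I closed them on the spacer in small steps, with the wrist force staying under 9 N in the readings, and lifted it out. It went into the tray near the centre with light contact, and I released it there. The tongs then went back into the stand until they touched its floor, and I let go and moved up clear.

**Last checks:**
- **Spacer:** it lies flat in the tray, within about 1 cm of the centre.
- **Tongs:** they stand upright in their stand, and the arm is well clear of them.
- **Bystanders:** the tape and carton positions matched the start to within about 4 pixels in the top view. The tin's estimate was 5 pixels (about 9 mm) off. I put that down to network noise, since nothing went near it and it looked undisturbed.

**Readings that disagreed:**
- **Pinch width:** it read about 27 mm with the spacer held, where 30 mm was expected. The spacer still held firmly and level throughout.
- **Contact heights:** the tongs touched the socket and tray floors about 2 mm away from where I had predicted.
- **Forces on the spacer and socket:** I could only infer these from the wrist force and the squeeze setting.

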